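# Turn the divider over in the judge's score binder

### The job

A score binder lies open on the alfajor tasting table with a stiff cardboard divider on its right-hand pages. Put a fingertip under the divider's index tab, push the divider up and over the rings, and press it down until it lies fully flat on the left-hand pages, so that the score sheet beneath it is uncovered. Only push it: do not pinch or fling the divider, do not shift or lift the binder, and leave the pen, glass and samples around it alone; finish with the hand clear.

Things in the scene. Friction and masses are not known exactly. Their poses are not given: they have to be found in the camera images.
- binder: Grey A5 ring binder lying open, loose, 1.1 kg, 390 mm wide, 235 mm along the spine. Origin: underside of the spine's middle, on the table. x along the spine (away from the robot at zero yaw; turned up to 0.4 rad either way), y to the left-hand cover (robot's left), z up. Covers 3 mm thick, outer edges at y = +-195 mm. An older divider's buried tab at the left edge is not part of the job.
- ring_mid (a point): Middle of the rings' centre line, about which the divider turns: 26 mm above the binder's origin. Two steel rings, 40 mm across, at x = +-40 mm, stand up to 48 mm above the table. Paper blocks lie on both covers, from 11 to 159 mm either side of the spine, 210 mm along it, top 24.5 mm above the table.
- divider (a joint): Turning angle of the divider about the rings' centre line: 0 = flat on the right-hand pages, pi/2 = upright, pi = flat on the left-hand pages (stops at both ends). Starts between 0 and 0.25. Its holes drag on the rings: it stays at whatever angle it is left and does not fall by itself. Turning it takes about 1 N at the tab.
- divider_tab (a point): Centre of the divider's index tab, mid thickness, 175 mm from the rings' centre line. Divider: rigid brown 3 mm board, 70 g, 210 mm along the spine, out to 165 mm; the tab (60 mm wide, middle of the edge) out to 183 mm. Flat on the right its underside is 24.5 mm above the table, and the space under the tab is open from the paper's edge (159 mm) outwards and down to the cover.
- sample_center (a point): Bystander: one chocolate alfajor (62 mm across) on a 90 mm round paper doily with a round paper flag on a pick, 119 mm tall in all, loose. Point: on its axis, 15 mm above the table. Stands beyond the binder's far edge, to the right. A fixed round tray of the same alfajores, 250 mm across and 120 mm tall with its flags, stands beyond the far edge to the left (centre 260 to 280 mm from the spine's middle along x).
- glass_center (a point): Bystander: water glass, 68 mm across, 105 mm tall, loose. Point: its centre. Stands to the left of the binder.
- pen_center (a point): Bystander: ball pen, 137 mm long, 9 mm thick, loose, lying in front of the binder's near edge. Point: its centre.

How it is judged:
At the end, for the whole second after the job is handed in: The divider lies flat on the left-hand pages (within 4 degrees of its stop) and is at rest; the binder is within 20 mm of where it was, and the sample, glass and pen within 15 mm (value of joint divider above 3.07 rad and velocity of joint divider between -0.05 and 0.05 rad/s and distance of binder from where it was at the start of the episode below 0.02 m and distance of each of sample_center, glass_center, pen_center from where it was at the start of the episode below 0.015 m); the robot touches nothing.
It fails at once if the binder is shifted more than 20 mm, or lifted or tipped (distance of binder from where it was at the start of the episode above 0.02 m or height (world z) of binder above 0.01 m or angle between binder's own z axis and vertical above 0.06 rad).
It fails at once if the divider is pinched or forced while it is being turned (more than 4.5 N between fingers and divider in mid turn) (value of joint divider between 0.3 and 2.9 rad and contact force between the fingers and divider above 4.5 N).
It fails at once if the divider is flung over (faster than 6 rad/s) (velocity of joint divider above 6 rad/s).
It fails at once if the sample, glass or pen is moved more than 15 mm (distance of any of sample_center, glass_center, pen_center from where it was at the start of the episode above 0.015 m).
It also fails if it takes over 54 s, if anything falls off the work surface, if the arm or the gripper's body presses on something with over 40 N, if the wrist force passes 120 N, or if a joint passes its speed limit or range.

### The arm

A 7-joint arm with a two-finger parallel gripper is mounted at the origin on the work surface. World frame = base frame: x ahead of the robot, y to its left, z up, the work surface at z = 0. Lengths are in m, angles in rad, forces in N, time in s.
With the tool pointing down it reaches from about 0.425 to 0.875 m from the base axis. Payload 4.7 kg.
Tool frame: the origin (TCP) lies on the centre line of the jaws, within the pads' length; the fingertips stand ahead of it and the grasp point (between the pads) lies 2 mm behind it (nose_length is the z of the fingertips in the tool frame, in m); z points along the fingers, y is the line along which they close (so a half turn about z gives the same grasp; the last joint's range is limited). The gripper opens to 87 mm and grips with 3 to 60 N. Pads are 19 mm wide; open, the fingers measure 117 mm over their backs; the gripper's body (75 mm by 190 mm) begins 51 mm behind the grasp point.
Start: joints at [1.159, 0.321, -0.07, 1.45, 0.023, 1.371, -0.057], TCP at [0.268, -0.592, 0.24] pointing down, gripper open.
Joint ranges: [-2.86, 2.86], [-0.3, 2.09], [-1.38, 1.24], [0.06, 2.45], [-1.56, 4.7], [0.09, 2.05], [-2.69, 2.69]. Speed limits (rad/s): [2.57, 2.57, 3.14, 3.14, 3.14, 3.14, 3.14].

### API

Orientations are given as a rotation vector (axis times angle).
In Python, from bench import * gives the robot as it stands.
- The arm moves only by the tool send_rows, never from a script. Its arguments are lists of equal length, an entry for each row: "xyz": the shift along the tool's x, y, z in mm, a list of three; "dr": the turn, a rotation vector about the tool's x, y, z in rad, a list of three. A call has exactly 10 rows; each row is the pose to reach, as a shift and turn from the pose commanded when the call began, along the tool's axes at that moment; what a row does not reach only later rows make up. A row lasts 1/12 s, in which the tool goes at most 41.7 mm and 7.16 degrees, less where a joint would pass 70% of its speed; a pose out of reach is approached as far as the arm can. A call with a gripper value outside its range is refused whole. "jaw" is the finger opening in mm, from 0 to 87, set as the call begins (left out, the last holds). The fingers move at their own pace and stop on an object; "grip_force" is the grip in N (left out, the last holds). Time passes only in rows, so rows that repeat a pose let the fingers close, or fill a call up. It gives the time, the measured TCP pose, the force, the opening and the grip force at its end, in the units of the state.
- get_state(): the state, without advancing time (a new reading comes with each control period).
- get_image(name): name is "scene" or "top"; returns the picture (420x560x3 uint8, red, green, blue); there is no depth.
- calibration(name): a dict with "vfov" (degrees; the focal length in pixels is half the picture's height over the tangent of half this angle, whatever the lens; pixels are square), "cx", "cy" (the principal point, pixels), "rvec" (rotation vector, rad) and "tvec" (3), from world to camera coordinates, as OpenCV has them. Camera axes: x right, y down, z forward; pixel columns grow to the right and rows downward; lengths in m; the calibration is good to about 2 mm. A picture is of the moment at which its call begins. calibration takes no time and is no camera call.
- close_job(): hands the job in; it is judged then, once.
The state is a dict: "time": time; "joint_positions": joint angles; "qd": joint speeds; "joint_torque": joint torques, N m; "position": TCP position; "tool_rot": TCP orientation; "ft_force": force on the tool from outside, world axes, zero at the start; "torque": the same for the moment, N m; "grip_width": opening from 0.0 (shut) to 1.0 (fully open); "grip_force": force on a finger pad.
Only numpy, scipy, OpenCV 4.12 (cv2) and the standard library are available. Lean on these libraries where they do the work, as an engineer would, in place of code of your own. Each camera call takes 0.05 s, during which the arm holds its last target. There are 200 camera calls.

## Working session

There is one attempt and no reset: what is moved stays moved. The work goes in short steps, Python scripts to look and compute and a tool call to move; the robot and the scene stay as the last step left them, time stands still between calls to the robot, and variables do not carry over. Pictures are saved under pics/ and viewed, at most 10 in all, crops included, and the job is handed in when it is done.

Besides the shell and the picture viewer there is one more tool, called as name(argument=value, ...), one argument or row to a line, values as JSON. send_rows: Moves the arm, as the interface text tells. Its arguments: {"type":"object","properties":{"xyz":{"type":"array"},"dr":{"type":"array"},"jaw":{"type":"number"},"grip_force":{"type":"number"}},"required":["xyz","dr"]}

```bash
ls; mkdir -p pics; python3 - <<'E'
from bench import *
import cv2
for n in("scene","top"):
    cv2.imwrite(f"pics/{n}0.png",get_image(n)[:,:,::-1]); print(n,calibration(n))
s=get_state()
print(s)
try: print(nose_length)
except Exception as e: print(e)
E
```

```text
pics
scene {'vfov': 53.302218423984804, 'cx': 281.17842288113803, 'cy': 206.56841058400798, 'rvec': array([ 2.08368253,  1.28501262, -0.51672737]), 'tvec': array([-0.33076502, -0.28851632,  1.10844806])}
top {'vfov': 54.130563802918005, 'cx': 280.9363623449913, 'cy': 211.02992131116468, 'rvec': array([ 2.1436789 , -2.14279448,  0.15660025]), 'tvec': array([0.09909908, 0.59469652, 0.68387594])}
{'time': 0.1, 'joint_positions': array([ 1.15912136,  0.32177515, -0.07007599,  1.45154135,  0.0226168 ,
        1.37076103, -0.05691031]), 'qd': array([-9.73925606e-04, -1.95269381e-03,  8.67990024e-04, -1.42976760e-03,
        9.72385912e-04, -9.66981667e-06,  8.09069568e-04]), 'joint_torque': array([-5.33420334e-04, -4.92572558e+01, -4.06021597e-01, -3.13397849e+01,
       -6.41748821e-02,  3.95259995e-02,  6.71270527e-05]), 'position': array([ 0.26823015, -0.59158295,  0.23855956]), 'tool_rot': array([-3.06907027e+00, -6.63439188e-01,  7.29988112e-04]), 'ft_force': array([ 0.21285767,  0.41752731, -0.29314781]), 'torque': array([-0.02345209, -0.00304158, -0.0768451 ]), 'grip_force': 0.0, 'grip_width': 0.9978900754309105}
0.017
```

View pics/scene0.png

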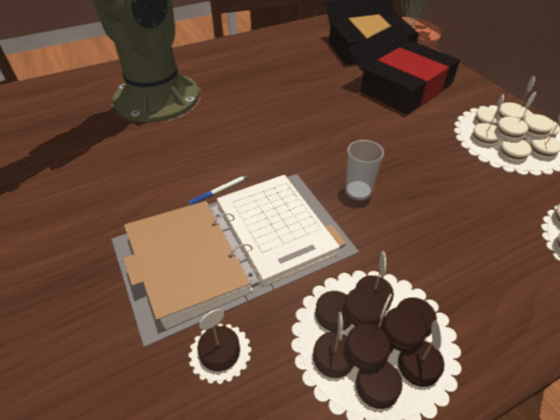

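View pics/top0.png

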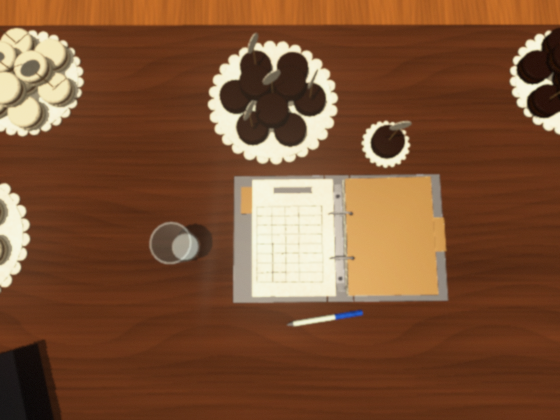

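The overview shows the binder right way up. In the top view its corners are near (233,177), (439,175), (447,301) and (233,302), the tab is near (440,235), the pen near (325,319) and the sample near (387,142). I'll zoom in on the tab in both views.

```bash
cat > h.py <<'E'
import numpy as np, cv2
from bench import calibration
def cam(n):
    c=calibration(n); f=210/np.tan(np.radians(c['vfov'])/2)
    return np.array([[f,0,c['cx']],[0,f,c['cy']],[0,0,1]]),cv2.Rodrigues(c['rvec'])[0],c['tvec']
def onz(n,p,z):
    K,R,t=cam(n); d=R.T@np.linalg.inv(K)@[p[0],p[1],1]; o=-R.T@t
    return o+d*(z-o[2])/d[2]
def tri(ps,pt):
    P=[(lambda K,R,t:K@np.c_[R,t])(*cam(n)) for n in("scene","top")]
    X=cv2.triangulatePoints(*P,np.array(ps,float),np.array(pt,float)).ravel(); return X[:3]/X[3]
def proj(n,X):
    K,R,t=cam(n); q=K@(R@np.asarray(X)+t); return q[:2]/q[2]
E
python3 - <<'E'
import cv2,numpy as np
from h import *
a=cv2.imread("pics/scene0.png")[180:330,100:350]; b=cv2.imread("pics/top0.png")[165:335,225:455]
cv2.imwrite("pics/a.png",cv2.resize(a,None,fx=3.2,fy=3.2,interpolation=2)); cv2.imwrite("pics/b.png",cv2.resize(b,None,fx=3.4,fy=3.4,interpolation=2))
for p in[(233,177),(439,175),(447,301),(233,302)]: print(onz("top",p,.003).round(4))
E
```

```text
[0.6661 0.1904 0.003 ]
[ 0.67   -0.2003  0.003 ]
[ 0.436  -0.2016  0.003 ]
[0.434  0.1863 0.003 ]
```

View pics/a.png

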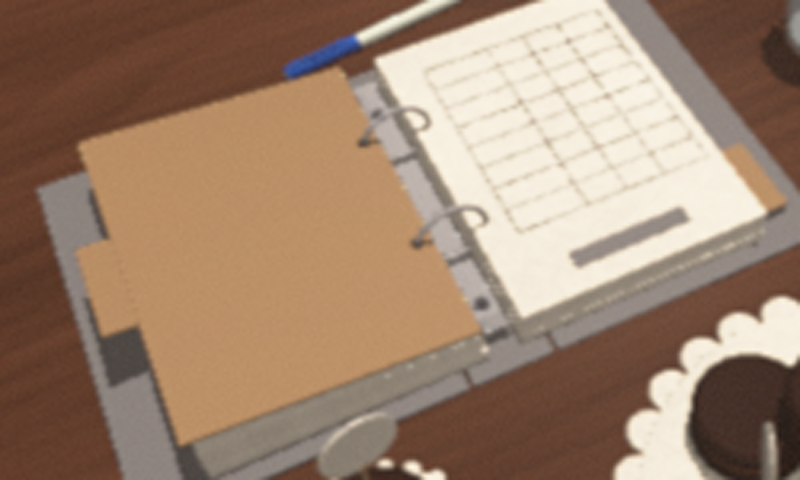

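View pics/b.png

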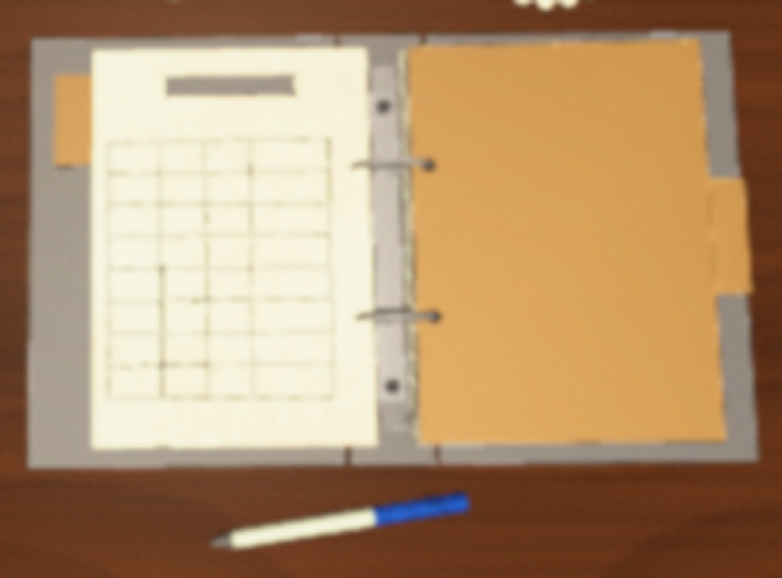

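```bash
python3 - <<'E'
from h import *
T=lambda p:np.array(p)/3.4+[224.65,164.65]; S=lambda p:np.array(p)/3.2+[99.65,179.65]
for n,s,t in[("tab far",(103,335),(747,180)),("tab near",(77,250),(752,293)),("div farR",(182,443),(699,41)),("div nearR",(80,148),(726,440)),("block far inner L",(518,318),(366,47)),("far outer L",(770,212),(92,49)),("cov nearR",(38,188),(759,461)),("pen cap",(288,72),(468,502))]:
    X=tri(S(s),T(t)); print(n,X.round(4),(proj("top",X)-T(t)).round(1))
for n,p in[("FL",(32,38)),("FR",(729,32)),("NR",(759,461)),("NL",(28,467)),("spF1",(337,38)),("spF2",(424,36)),("spN1",(348,463)),("spN2",(437,462))]:
    print(n,onz("top",T(p),.003).round(4))
print("sample",onz("top",(387,142),.03),"glass",onz("top",(180,244),.05),"pen tip",onz("top",T((212,543)),.005))
print("flag",tri((211,319),(401,126)))
E
```

```text
tab far [ 0.5839 -0.1883  0.0417] [-1.1 -0.3]
tab near [ 0.5251 -0.1883  0.0407] [-0.9 -0.3]
div farR [ 0.6585 -0.1685  0.0398] [-0.8 -0.3]
div nearR [ 0.4506 -0.1721  0.0364] [-1.1 -0.3]
block far inner L [0.658  0.0047 0.0252] [0.1 0. ]
far outer L [0.6576 0.1546 0.026 ] [-0.8 -0.4]
cov nearR [ 0.4377 -0.2019  0.0033] [-0.7 -0.2]
pen cap [ 0.417  -0.0448  0.0075] [-1.1 -0.4]
FL [0.6684 0.1885 0.003 ]
FR [ 0.6718 -0.2005  0.003 ]
NR [ 0.4374 -0.2033  0.003 ]
NL [0.434  0.1865 0.003 ]
spF1 [0.6684 0.0182 0.003 ]
spF2 [ 0.6695 -0.0303  0.003 ]
spN1 [0.4362 0.0158 0.003 ]
spN2 [ 0.4367 -0.0317  0.003 ]
sample [ 0.72611916 -0.09700232  0.03      ] glass [0.535827   0.27471926 0.05      ] pen tip [0.39491391 0.08843466 0.005     ]
flag [ 0.73138602 -0.10129252  0.10130468]
```

```bash
cat >> h.py <<'E'
from scipy.spatial.transform import Rotation as Ro
from bench import get_state
def Rt(a): s,c=np.sin(a),np.cos(a); return np.array([[0,1,0],[s,0,c],[c,0,-s]])
def go(*tips):
    "tips: (x,y,z of fingertip centre, a); prints shift mm, rotvec from the present pose"
    st=get_state(); R0=Ro.from_rotvec(st['tool_rot']).as_matrix(); p0=st['position']
    print("t",round(st['time'],2),"tip",(p0+R0[:,2]*.017).round(4),"a",np.arctan2(-R0[2,2],R0[1,2]).round(3),"F",st['ft_force'].round(2),"q",st['joint_positions'].round(2))
    for x,y,z,a in tips:
        R=Rt(a); p=np.array([x,y,z])-.017*R[:,2]
        print((R0.T@(p-p0)*1e3).round(0).tolist(),Ro.from_matrix(R0.T@R).as_rotvec().round(3).tolist())
E
python3 -c "
from h import *
go((.5545,-.30,.20,1.05),(.5545,-.27,.12,.55))"
```

```text
t 0.1 tip [ 0.2682 -0.5916  0.2216] a 1.569 F [ 0.21  0.42 -0.29] q [ 1.16  0.32 -0.07  1.45  0.02  1.37 -0.06]
[378.0, -140.0, 24.0] [0.296, 0.461, -1.118]
[388.0, -161.0, 110.0] [0.581, 0.902, -1.04]
```

send_rows(
  xyz=[
    [38,-14,2],
    [76,-28,5],
    [113,-42,7],
    [151,-56,10],
    [189,-70,12],
    [227,-84,14],
    [265,-98,17],
    [302,-112,19],
    [340,-126,22],
    [378,-140,24],
  ],
  dr=[
    [0.03,0.046,-0.112],
    [0.059,0.092,-0.224],
    [0.089,0.138,-0.335],
    [0.118,0.184,-0.447],
    [0.148,0.23,-0.559],
    [0.178,0.277,-0.671],
    [0.207,0.323,-0.783],
    [0.237,0.369,-0.894],
    [0.266,0.415,-1.006],
    [0.296,0.461,-1.118],
  ],
  jaw=0,
  grip_force=5,
)

```text
time: 0.93
position: [0.5553, -0.3077, 0.215]
tool_rot: [-1.925, -1.933, -0.514]
ft_force: [1.1, -0.8, 0.4]
grip_width: 0.327
grip_force: 0.0
```

```bash
python3 -c "
from h import *
go((.5545,-.28,.12,.55),(.5545,-.26,.05,.5))"
```

```text
t 0.93 tip [ 0.5553 -0.2992  0.2003] a 1.05 F [ 1.1  -0.84  0.44] q [ 0.96  0.58 -0.43  1.28 -0.21  1.62  0.59]
[-31.0, -1.0, 81.0] [-0.001, 0.5, 0.004]
[-50.0, -1.0, 152.0] [-0.002, 0.55, 0.004]
```

send_rows(
  xyz=[
    [-4,0,9],
    [-8,0,18],
    [-12,0,27],
    [-16,0,36],
    [-20,0,45],
    [-24,0,55],
    [-28,-1,65],
    [-31,-1,75],
    [-31,-1,81],
    [-31,-1,81],
  ],
  dr=[
    [0,0.06,0],
    [0,0.12,0],
    [0,0.18,0],
    [0,0.24,0],
    [0,0.3,0],
    [0,0.36,0],
    [0,0.42,0],
    [0,0.48,0],
    [0,0.5,0],
    [0,0.5,0],
  ],
)

```text
time: 1.77
position: [0.5525, -0.2947, 0.1261]
tool_rot: [-1.602, -1.597, -0.895]
ft_force: [-0.6, -0.5, -0.2]
grip_width: 0.006
grip_force: 0.0
```

```bash
python3 -c "
from h import *
import cv2
from bench import get_image
i=get_image('scene')[130:340,60:340,::-1]
cv2.imwrite('pics/c.png',cv2.resize(i,None,fx=2.8,fy=2.8))
go((.5545,-.25,.05,.5),(.5545,-.225,.02,.5),(.5545,-.17,.016,.5))"
```

```text
t 1.82 tip [ 0.5535 -0.2801  0.1195] a 0.55 F [ 0.2   0.05 -0.23] q [ 1.05  0.92 -0.46  1.17 -0.41  1.78  0.68]
[-44.0, 1.0, 62.0] [-0.0, 0.05, -0.001]
[-57.0, 1.0, 99.0] [-0.0, 0.05, -0.001]
[-31.0, 1.0, 148.0] [-0.0, 0.05, -0.001]
```

View pics/c.png

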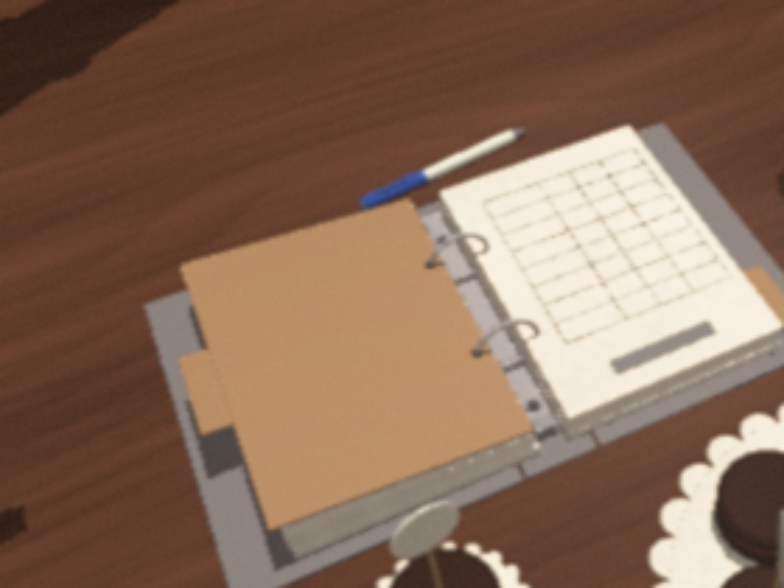

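```bash
python3 -c "
from h import *
go((.5545,-.235,.018,.5),(.5545,-.178,.015,.5))"
```

```text
t 1.82 tip [ 0.5535 -0.2801  0.1195] a 0.55 F [ 0.2   0.05 -0.23] q [ 1.05  0.92 -0.46  1.17 -0.41  1.78  0.68]
[-64.0, 1.0, 92.0] [-0.0, 0.05, -0.001]
[-37.0, 1.0, 142.0] [-0.0, 0.05, -0.001]
```

send_rows(
  xyz=[
    [-8,0,12],
    [-16,0,24],
    [-24,0,36],
    [-32,0,48],
    [-40,0,60],
    [-48,1,72],
    [-56,1,82],
    [-64,1,92],
    [-64,1,92],
    [-64,1,92],
  ],
  dr=[
    [0,0.01,0],
    [0,0.02,0],
    [0,0.03,0],
    [0,0.04,0],
    [0,0.05,0],
    [0,0.05,0],
    [0,0.05,0],
    [0,0.05,0],
    [0,0.05,0],
    [0,0.05,0],
  ],
)

```text
time: 2.65
position: [0.5548, -0.2498, 0.0265]
tool_rot: [-1.568, -1.568, -0.929]
ft_force: [0.0, 0.4, 0.2]
grip_width: 0.006
grip_force: 0.0
```

```bash
python3 -c "
from h import *
import cv2
from bench import get_image
i=get_image('scene')[180:330,60:260,::-1]
cv2.imwrite('pics/d.png',cv2.resize(i,None,fx=4,fy=4))
go((.5545,-.178,.015,.5))"
```

```text
t 2.7 tip [ 0.5553 -0.2355  0.0192] a 0.502 F [-0.15 -0.59  0.26] q [ 1.03  1.02 -0.46  1.26 -0.41  1.64  0.76]
[24.0, -1.0, 52.0] [0.001, 0.002, 0.001]
```

View pics/d.png

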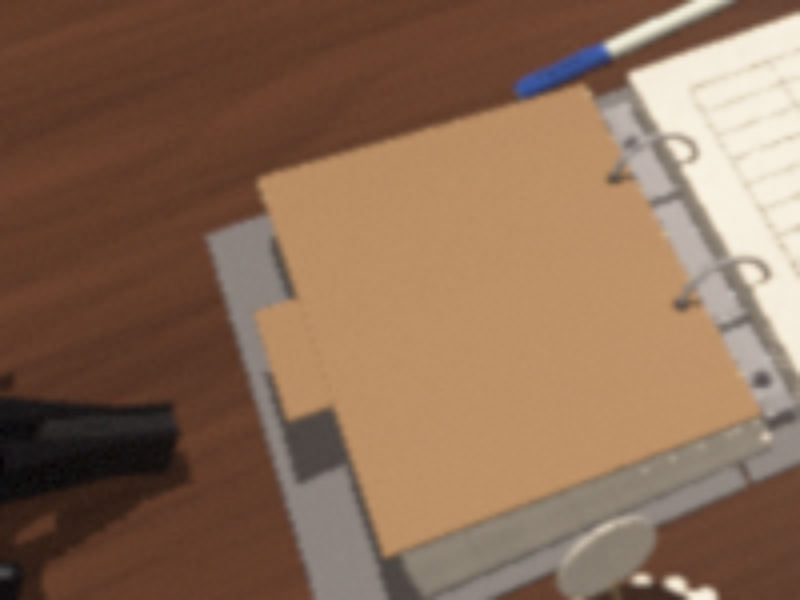

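The fingers sit low and to the right of the tab, with the tip near (172,435) in the crop, and they are lined up with it. Next I'll slide them under.

send_rows(
  xyz=[
    [2,0,5],
    [5,0,11],
    [8,0,17],
    [11,-1,24],
    [14,-1,30],
    [17,-1,37],
    [20,-1,44],
    [23,-1,50],
    [24,-1,52],
    [24,-1,52],
  ],
  dr=[
    [0,0,0],
    [0,0,0],
    [0,0,0],
    [0,0,0],
    [0,0,0],
    [0,0,0],
    [0,0,0],
    [0,0,0],
    [0,0,0],
    [0,0,0],
  ],
)

```text
time: 3.53
position: [0.5541, -0.1921, 0.0233]
tool_rot: [-1.567, -1.569, -0.929]
ft_force: [0.2, 0.8, 0.6]
grip_width: 0.006
grip_force: 0.0
```

```bash
cat >> h.py <<'E'
def arc(th,r,a,g=.0015):
    "tip centre so that the leading finger corner touches the divider's pushed face at radius r, angle th"
    O=np.array([-.0072,.026]); rd=np.array([-np.cos(th),np.sin(th)]); n=np.array([np.sin(th),np.cos(th)])
    q=O+r*rd-g*n; up=np.array([np.sin(a),np.cos(a)])*.0095
    c=max([up,-up],key=lambda v:v@n); p=q-c
    return (.5545,p[0],p[1],a)
E
python3 -c "
from h import *
L=[(.1,.166,.5),(.2,.166,.5),(.3,.166,.5),(.4,.166,.5),(.5,.166,.5),(.6,.166,.5)]
for t in L: print(np.round(arc(*t),3))
go(*[arc(*t) for t in L])"
```

```text
[ 0.554 -0.177  0.033  0.5  ]
[ 0.554 -0.175  0.049  0.5  ]
[ 0.554 -0.171  0.065  0.5  ]
[ 0.554 -0.165  0.081  0.5  ]
[ 0.554 -0.158  0.096  0.5  ]
[ 0.554 -0.15   0.11   0.5  ]
t 3.53 tip [ 0.554  -0.1772  0.0151] a 0.501 F [0.17 0.82 0.63] q [ 1.02  0.97 -0.49  1.39 -0.43  1.54  0.76]
[15.0, 0.0, -8.0] [-0.0, 0.001, 0.001]
[31.0, 0.0, -14.0] [-0.0, 0.001, 0.001]
[47.0, 0.0, -18.0] [-0.0, 0.001, 0.001]
[63.0, 1.0, -21.0] [-0.0, 0.001, 0.001]
[80.0, 1.0, -22.0] [-0.0, 0.001, 0.001]
[97.0, 1.0, -21.0] [-0.0, 0.001, 0.001]
```

send_rows(
  xyz=[
    [5,0,-3],
    [10,0,-5],
    [15,0,-8],
    [23,0,-11],
    [31,0,-14],
    [39,0,-16],
    [47,0,-18],
    [55,0,-20],
    [63,1,-21],
    [71,1,-22],
  ],
  dr=[
    [0,0,0],
    [0,0,0],
    [0,0,0],
    [0,0,0],
    [0,0,0],
    [0,0,0],
    [0,0,0],
    [0,0,0],
    [0,0,0],
    [0,0,0],
  ],
)

```text
time: 4.37
position: [0.5551, -0.178, 0.0969]
tool_rot: [-1.568, -1.569, -0.929]
ft_force: [-0.9, 0.4, -0.3]
grip_width: 0.006
grip_force: 0.4
```

```bash
python3 -c "
from h import *
import cv2
from bench import get_image
i=get_image('scene')[130:340,60:340,::-1]
cv2.imwrite('pics/e.png',cv2.resize(i,None,fx=2.8,fy=2.8))
L=[(t,.162,max(.5,.5+(t-.8)*.45)) for t in np.arange(.5,1.41,.1)]
go(*[arc(*t) for t in L])"
```

```text
t 4.42 tip [ 0.5557 -0.1624  0.0904] a 0.502 F [-0.3   0.16  0.73] q [ 1.03  0.86 -0.52  1.42 -0.47  1.59  0.7 ]
[7.0, -1.0, 5.0] [0.001, 0.002, 0.003]
[23.0, -1.0, 6.0] [0.001, 0.002, 0.003]
[39.0, -1.0, 8.0] [0.001, 0.002, 0.003]
[55.0, -1.0, 12.0] [0.001, 0.002, 0.003]
[71.0, -1.0, 17.0] [0.001, -0.043, 0.003]
[86.0, -1.0, 23.0] [0.001, -0.088, 0.003]
[101.0, -1.0, 31.0] [0.001, -0.133, 0.003]
[115.0, -1.0, 41.0] [0.001, -0.178, 0.003]
[128.0, -1.0, 51.0] [0.001, -0.223, 0.003]
[139.0, -1.0, 63.0] [0.001, -0.268, 0.003]
```

View pics/e.png

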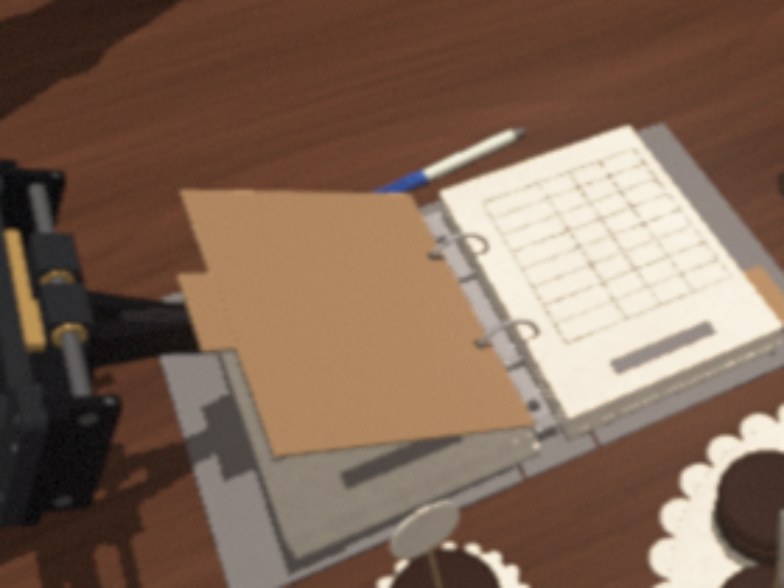

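The divider is riding on the fingertip at about 0.5 rad, and the binder and pen haven't moved. I'll keep following the arc.

send_rows(
  xyz=[
    [7,0,5],
    [19,0,6],
    [34,0,7],
    [50,-1,11],
    [66,-1,15],
    [81,-1,21],
    [96,-1,28],
    [110,-1,37],
    [121,-1,46],
    [128,-1,51],
  ],
  dr=[
    [0,0,0],
    [0,0,0],
    [0,0,0],
    [0,0,0],
    [0,-0.03,0],
    [0,-0.073,0],
    [0,-0.118,0],
    [0,-0.163,0],
    [0,-0.2,0],
    [0,-0.223,0],
  ],
)

```text
time: 5.25
position: [0.554, -0.0685, 0.1862]
tool_rot: [-1.717, -1.726, -0.774]
ft_force: [-0.5, 0.0, 0.1]
grip_width: 0.007
grip_force: 0.4
```

```bash
python3 -c "
from h import *
L=[(t,.160,.5+(t-.8)*.45) for t in np.arange(1.3,2.21,.1)]
for t in L[::3]: print(np.round(arc(*t),3))
go(*[arc(*t) for t in L])"
```

```text
[ 0.554 -0.058  0.173  0.725]
[ 0.554 -0.011  0.18   0.86 ]
[0.554 0.035 0.173 0.995]
[0.554 0.077 0.152 1.13 ]
t 5.25 tip [ 0.554  -0.0558  0.1749] a 0.727 F [-0.48  0.02  0.06] q [ 0.96  0.51 -0.59  1.63 -0.5   1.45  0.54]
[-3.0, 0.0, 0.0] [-0.001, 0.002, 0.005]
[11.0, 1.0, 9.0] [-0.001, -0.043, 0.005]
[24.0, 1.0, 19.0] [-0.0, -0.088, 0.005]
[36.0, 1.0, 30.0] [-0.0, -0.133, 0.005]
[46.0, 1.0, 43.0] [-0.0, -0.178, 0.005]
[55.0, 1.0, 56.0] [-0.0, -0.223, 0.005]
[63.0, 1.0, 70.0] [0.0, -0.268, 0.005]
[70.0, 1.0, 85.0] [0.0, -0.313, 0.005]
[75.0, 1.0, 100.0] [0.0, -0.358, 0.005]
[78.0, 1.0, 116.0] [0.0, -0.403, 0.005]
```

send_rows(
  xyz=[
    [4,0,4],
    [11,1,9],
    [24,1,19],
    [36,1,30],
    [46,1,43],
    [55,1,56],
    [63,1,70],
    [70,1,85],
    [75,1,98],
    [77,1,108],
  ],
  dr=[
    [0,-0.015,0],
    [0,-0.043,0],
    [0,-0.088,0],
    [0,-0.133,0],
    [0,-0.178,0],
    [0,-0.223,0],
    [0,-0.268,0],
    [0,-0.313,0],
    [0,-0.35,0],
    [0,-0.38,0],
  ],
)

```text
time: 6.08
position: [0.5546, 0.062, 0.1696]
tool_rot: [-1.962, -1.964, -0.465]
ft_force: [0.4, 0.1, 1.1]
grip_width: 0.005
grip_force: 0.2
```

```bash
python3 -c "
from h import *
import cv2
from bench import get_image
i=get_image('scene')[60:340,100:460,::-1]
cv2.imwrite('pics/f.png',cv2.resize(i,None,fx=2.1,fy=2.1))
L=[(t,.163,.5+(t-.8)*.45) for t in np.arange(2.15,3.16,.1)]
for t in L[::3]: print(np.round(arc(*t),3))
go(*[arc(*t) for t in L])"
```

```text
[0.554 0.072 0.159 1.108]
[0.554 0.108 0.128 1.243]
[0.554 0.134 0.088 1.378]
[0.554 0.145 0.042 1.513]
t 6.13 tip [0.5538 0.0726 0.1543] a 1.106 F [-0.65  2.06  0.77] q [ 0.69  0.28 -0.66  1.78 -0.32  1.18  0.19]
[2.0, 1.0, -4.0] [-0.002, -0.002, 0.005]
[10.0, 1.0, 10.0] [-0.002, -0.047, 0.005]
[17.0, 1.0, 24.0] [-0.002, -0.092, 0.005]
[23.0, 1.0, 40.0] [-0.002, -0.137, 0.005]
[26.0, 1.0, 55.0] [-0.002, -0.182, 0.005]
[29.0, 1.0, 71.0] [-0.002, -0.227, 0.005]
[29.0, 1.0, 87.0] [-0.001, -0.272, 0.005]
[28.0, 1.0, 103.0] [-0.001, -0.317, 0.005]
[26.0, 1.0, 119.0] [-0.001, -0.362, 0.005]
[21.0, 1.0, 135.0] [-0.001, -0.407, 0.005]
[33.0, 1.0, 158.0] [-0.001, -0.452, 0.005]
```

View pics/f.png

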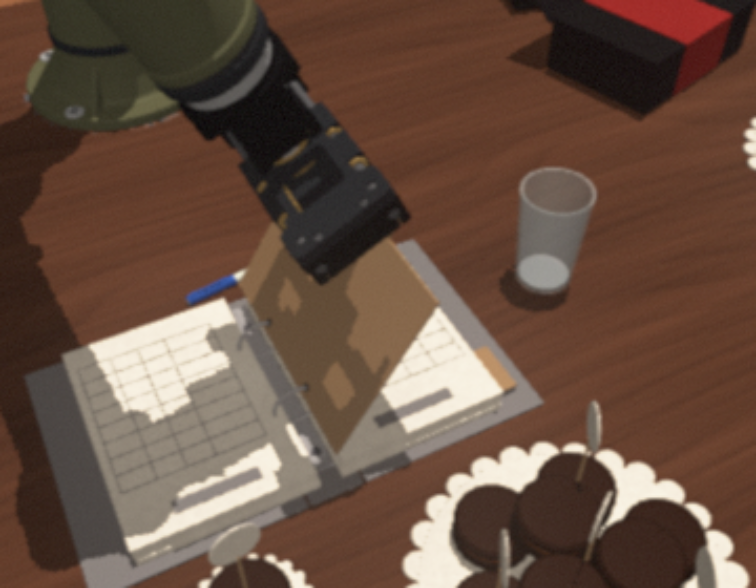

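send_rows(
  xyz=[
    [6,0,3],
    [10,1,10],
    [15,1,20],
    [20,1,32],
    [23,1,42],
    [26,1,55],
    [28,1,68],
    [29,1,80],
    [29,1,92],
    [28,1,103],
  ],
  dr=[
    [0,-0.02,0],
    [0,-0.047,0],
    [0,-0.08,0],
    [0,-0.115,0],
    [0,-0.145,0],
    [0,-0.182,0],
    [0,-0.218,0],
    [0,-0.252,0],
    [0,-0.285,0],
    [0,-0.317,0],
  ],
)

```text
time: 6.97
position: [0.556, 0.1311, 0.0894]
tool_rot: [-2.146, -2.143, -0.159]
ft_force: [-1.0, -0.1, 0.3]
grip_width: 0.007
grip_force: 0.2
```

```bash
python3 -c "
from h import *
go((.5545,.148,.042,1.48),(.5545,.148,.028,1.5),(.5545,.148,.024,1.5))"
```

```text
t 6.97 tip [0.5559 0.1336 0.0725] a 1.423 F [-1.01 -0.06  0.32] q [ 0.36  0.33 -0.64  1.83  0.06  1.01 -0.28]
[11.0, -1.0, 32.0] [-0.0, -0.057, -0.001]
[9.0, -1.0, 46.0] [-0.0, -0.077, -0.001]
[8.0, -1.0, 50.0] [-0.0, -0.077, -0.001]
```

send_rows(
  xyz=[
    [2,0,6],
    [4,-1,12],
    [6,-1,18],
    [8,-1,24],
    [10,-1,30],
    [10,-1,35],
    [10,-1,39],
    [10,-1,43],
    [9,-1,46],
    [9,-1,48],
  ],
  dr=[
    [0,-0.01,0],
    [0,-0.02,0],
    [0,-0.03,0],
    [0,-0.04,0],
    [0,-0.05,0],
    [0,-0.06,0],
    [0,-0.07,0],
    [0,-0.077,0],
    [0,-0.077,0],
    [0,-0.077,0],
  ],
)

```text
time: 7.8
position: [0.5553, 0.1475, 0.0448]
tool_rot: [-2.185, -2.185, -0.079]
ft_force: [-4.9, -2.4, 18.4]
grip_width: 0.006
grip_force: 9.2
```

```bash
python3 -c "
from h import *
go((.5545,.148,.022,1.5))"
```

```text
t 7.8 tip [0.5553 0.1487 0.0279] a 1.499 F [-4.94 -2.44 18.4 ] q [ 0.25  0.39 -0.6   1.84  0.18  0.95 -0.42]
[-1.0, -1.0, 6.0] [0.001, -0.001, -0.0]
```

The tip is at 28 mm with 18 N against it, so the divider is pressed home. I'll back straight off.

send_rows(
  xyz=[
    [0,0,-3],
    [0,0,-8],
    [0,0,-18],
    [0,0,-35],
    [0,0,-55],
    [0,0,-80],
    [0,0,-105],
    [0,0,-130],
    [0,0,-150],
    [0,0,-150],
  ],
  dr=[
    [0,0,0],
    [0,0,0],
    [0,0,0],
    [0,0,0],
    [0,0,0],
    [0,0,0],
    [0,0,0],
    [0,0,0],
    [0,0,0],
    [0,0,0],
  ],
)

```text
time: 8.63
position: [0.5577, 0.1366, 0.1993]
tool_rot: [-2.19, -2.188, -0.09]
ft_force: [0.4, -0.1, 0.2]
grip_width: 0.008
grip_force: 0.0
```

```bash
python3 -c "
from h import *
import cv2
from bench import get_image
cv2.imwrite('pics/g.png',cv2.resize(get_image('scene')[120:400,100:400,::-1],None,fx=2.1,fy=2.1))
print(get_state()['ft_force'])"
```

```text
[-0.76579271  0.17116856  0.23268429]
```

View pics/g.png

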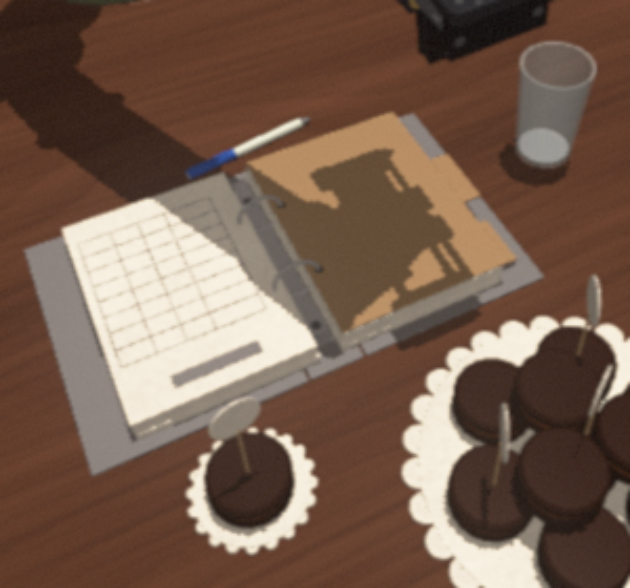

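The divider lies on the left pages with the score sheet uncovered, and the hand is clear. I'll check it's flat numerically, using the far outer corner near (515,262) and the near one near (396,113).

```bash
python3 -c "
from h import *
for x,p in((.105,(515,262)),(-.105,(396,113))):
  print('seen',np.array(p)/2.1+[100,120])
  for th in(3.1416,3.07,3.0):
    r=.165; y=-.0072-r*np.cos(th); z=.026+r*np.sin(th)+.0015
    print(th,proj('scene',(.5529+x-.01*y,y,z)).round(1))"
```

```text
seen [345.23809524 244.76190476]
3.1416 [340.7 244.3]
3.07 [341.1 240.1]
3.0 [341.2 236.2]
seen [288.57142857 173.80952381]
3.1416 [286.1 172.6]
3.07 [285.9 168.3]
3.0 [285.4 164.2]
```

```bash
python3 -c "
from bench import *
print(close_job())"
```

```text
the job is handed in; nothing more can be done
None
```

The divider was pushed over the rings and pressed flat on the left-hand pages; the last picture shows the score sheet uncovered, the hand clear, and no visible shift of the binder or the things around it. The job was handed in at about 9 s; no verdict came back.

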